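# Load a striking block into the sloped feed lane

### The job

Take the hardwood striking block out of its cradle and rest it right way up on the cork mat, letting go of it there so that you can take it again by its two ends. Then lower it lengthwise between the walls of the sloped lane, uphill of the brass marks, let go only once it lies flat on the lane's floor, and let it slide down to the stop on its own, without guiding or pushing it. Leave the hammer, the tube and the two brass weights where they are.

Things in the scene. Friction and masses are not known exactly. Their poses are not given: they have to be found in the camera images.
- block: Dark hardwood block, 62 mm long (its x) x 40 mm wide (its y) x 36 mm high (its z), about 80 g, with a round black rubber pad (28 mm across, 3 mm thick) on the middle of its top. Origin: centre of its underside, z up when right way up. It starts in the cradle.
- cradle: Fixed wooden cradle, 92 mm long (x) x 50 mm wide (y): an 8 mm base plate, on which the block lies lengthwise along x, and an upright wall 12 mm thick at each end, 34 mm either side of the centre, as high as the block (44 mm above the bench). Only 3 mm is free at the block's ends; its long sides are open to be gripped across 40 mm. Origin: centre of the underside, on the bench.
- mat: Flat square cork mat fixed on the bench, 150 x 150 mm, 4 mm thick, sides along its x and y. Origin: centre of its underside.
- lane_bed: Open-topped lane sloping down towards the robot at 20 degrees, fixed on a stand. Origin: on its floor, midway between the walls, at the stop's face, 40 mm above the bench; x points up the slope, y across, z square to the floor. Slippery white plastic floor 260 mm long (open at the upper end), 48 mm wide between wooden walls 8 mm thick and 38 mm high: the block fits lengthwise with 4 mm free each side.
- lane_stop (a point): Middle of the foot of the stop's uphill face, on the lane's floor. The aluminium stop plate, 12 mm thick and 38 mm high, closes the lane's lower end. A block let go in the lane slides down by itself within about a second (friction about 0.2) and rests with its centre 31 mm from this point.
- lane_marks (a point): On the lane's floor, midway between the two brass marks that cross the walls' tops, 115 mm up the slope from the stop. The block is laid wholly uphill of the marks. No finger fits beside the block between the walls; its two ends can be reached from above, between the walls.
- hammer: Loose bystander: striking hammer lying flat, wooden handle 18 mm thick and 190 mm long along its x, steel head 68 mm long across the +x end (x = 0.10) with a red rubber tip. Origin: on the bench, under the handle's middle.
- tube: Loose bystander: aluminium chime tube 25 mm across, 260 mm long along its x, lying in a wooden rest 12 mm above the bench. Origin: under its middle.
- weight1: Loose bystander: knurled brass slider weight, a cylinder 32 mm across and 24 mm high, standing on the bench. Origin: centre of its underside.
- weight2: Loose bystander: a second knurled brass weight, the same as weight1.
There are look-alikes about, which are no part of the job. What is shaped like the block but green or red is not meant. Several things look just like the mat: the one meant starts nearest to the robot's base.

How it is judged:
By the outcome, as a careful person would: the job done as asked, in the order asked, and still so for the second after the job is handed in, with the robot touching nothing.
It also fails if it takes over 58 s, if anything falls off the work surface, if the arm or the gripper's body presses on something with over 40 N, if the wrist force passes 120 N, or if a joint passes its speed limit or range.

### The arm

A 6-joint arm with a two-finger parallel gripper is mounted at the origin on the work surface. World frame = base frame: x ahead of the robot, y to its left, z up, the work surface at z = 0. Lengths are in m, angles in rad, forces in N, time in s.
With the tool pointing down it reaches from about 0.275 to 0.85 m from the base axis. Payload 19 kg.
Tool frame: the origin (TCP) lies midway between the tips of the shut fingers; the grasp point (between the pads) lies 19 mm behind it; z points along the fingers, x is the direction in which the jaws open and shut, and the axes are right-handed (so a half turn about z gives the same grasp; the last joint's range is limited). The gripper opens to 85 mm and grips with 20 to 120 N. Pads are 22 mm wide; open, the fingers measure 114 mm over their backs; the gripper's body (76 mm by 85 mm) begins 54 mm behind the grasp point. The pads swing forward as they close: fully open they stand 13 mm farther back than shut.
Start: joints at [-1.305, 0.15, 1.437, -0, 1.554, -0.134], TCP at [0.224, -0.53, 0.231] pointing down, gripper open.
Joint ranges: [-2.8, 2.8], [-0.68, 2.1], [0.12, 2.68], [-1.39, 4.53], [0.16, 2.79], [-2.81, 2.81]. Speed limits (rad/s): [1.89, 1.89, 2.22, 3.01, 3.01, 3.01].

### API

Orientations are given as [roll, pitch, yaw] about the fixed x, y, z axes, in that order (R = Rz(yaw) Ry(pitch) Rx(roll)).
In Python, from bench import ctrl gives the robot as it stands.
- The arm moves only by the tool jog_arm, never from a script. Its argument "motion" is a list of rows, each a list of 5 numbers: the opening, from 0 (shut) to 1 (fully open), then the shift along the tool's x, y, z in units of 0.15 m (1.0 is 0.15 m), then the turn about the tool's z in units of 90 degrees (1.0 is 90 degrees). In form: [[gripper, x, y, z, twist], ...]. A call has exactly 8 rows; each row is the pose to reach, as a shift and turn from the pose measured when the call began, along the tool's axes at that moment; what a row does not reach only later rows make up. A row lasts 1/8 s, in which the tool goes at most 62.5 mm and 10.7 degrees, less where a joint would pass 70% of its speed; a pose out of reach is approached as far as the arm can. A call with a number of a shift or a turn outside -1 to 1 is refused whole. A call with a gripper value outside its range is refused whole. The fingers move at their own pace and stop on an object; "grip_force" is the grip in N (left out, the last holds). Time passes only in rows, so rows that repeat a pose let the fingers close, or fill a call up. It gives the time, the measured TCP pose, the force and the opening at its end, in the units of the state.
- ctrl.sense(): the state, without advancing time (a new reading comes with each control period).
- ctrl.camera(name): name is "side" or "top" or "wrist"; returns the picture (400x640x3 uint8, red, green, blue); there is no depth.
- ctrl.camera_info(name): a dict with "intrinsics" (3x3 intrinsics, pixels), "k1" (the pictures are not rectified: a ray, as slopes to the right and down, at radius r is drawn at 1 + k1 r^2 times it, then the intrinsics apply), "extrinsics" (4x4, takes a point from world to camera coordinates); the wrist camera has in their place "T_tool_cam" (4x4, takes a point from camera to tool coordinates, whose origin is the TCP and whose axes are the tool frame's). Camera axes: x right, y down, z forward; pixel columns grow to the right and rows downward; lengths in m; the calibration is good to about 2 mm. A picture is of the moment at which its call begins: read the wrist's pose just before it. camera_info takes no time and is no camera call.
- ctrl.close_job(): hands the job in, once; it reports no verdict.
The state is a dict: "t": time; "joint_pos": joint angles; "dq": joint speeds; "joint_efforts": joint torques, N m; "eef_pos": TCP position; "ee_rot": TCP orientation; "wrist_force": force on the tool from outside, world axes, zero at the start; "ft_torque": the same for the moment, N m; "grip_width": opening from 0.0 (shut) to 1.0 (fully open).
Only numpy, scipy, OpenCV 4.12 (cv2) and the standard library are available. Lean on these libraries where they do the work, as an engineer would, in place of code of your own. Each camera call takes 0.05 s, during which the arm holds its last target.

## Working session

There is one attempt and no reset: what is moved stays moved. The work goes in short steps, Python scripts to look and compute and a tool call to move; the robot and the scene stay as the last step left them, time stands still between calls to the robot, and variables do not carry over. Pictures are saved under pics/ and viewed, and the job is handed in when it is done.

Besides the shell and the picture viewer there is one more tool, called after "Emit:" by a JSON object that holds its "fn" and its "kwargs", one argument or row to a line. jog_arm: Moves the arm, as the interface text tells. Shifts and turns lie within -1 to 1; 1 stands for 0.15 m of shift or 90 degrees of turn. Its arguments: {"type":"object","properties":{"motion":{"type":"array","items":{"type":"array","items":{"type":"number","minimum":-1,"maximum":1}}},"grip_force":{"type":"number"}},"required":["motion"]}

```bash
mkdir -p pics; ls
cat > h.py <<'E'
import numpy as np,cv2
from bench import ctrl
from scipy.spatial.transform import Rotation as R
def state():
    s=ctrl.sense(); print({k:np.round(s[k],4).tolist() for k in('t','eef_pos','ee_rot','wrist_force','grip_width','joint_pos')}); return s
def Ttool(s):
    T=np.eye(4);T[:3,:3]=R.from_euler('xyz',s['ee_rot']).as_matrix();T[:3,3]=s['eef_pos'];return T
def ext(name,s=None):
    i=ctrl.camera_info(name)
    if name=='wrist': return np.linalg.inv(Ttool(s)@np.array(i['T_tool_cam']))
    return np.array(i['extrinsics'])
def snap(name,f):
    s=ctrl.sense();im=ctrl.camera(name);cv2.imwrite('pics/'+f,im[:,:,::-1]);return s,im
def proj(name,P,s=None):
    i=ctrl.camera_info(name);E=ext(name,s);K=np.array(i['intrinsics'])
    p=np.c_[np.atleast_2d(P),np.ones(len(np.atleast_2d(P)))]@E.T
    q=p[:,:2]/p[:,2:3];r2=(q**2).sum(1,keepdims=True);q=q*(1+i['k1']*r2)
    return q*[K[0,0],K[1,1]]+[K[0,2],K[1,2]]
def back(name,uv,z,s=None):
    i=ctrl.camera_info(name);E=ext(name,s);K=np.array(i['intrinsics'])
    d=(np.atleast_2d(uv)-[K[0,2],K[1,2]])/[K[0,0],K[1,1]];q=d.copy()
    for _ in range(30): q=d/(1+i['k1']*(q**2).sum(1,keepdims=True))
    C=np.linalg.inv(E);ray=np.c_[q,np.ones(len(q))]@C[:3,:3].T;o=C[:3,3]
    z=np.broadcast_to(z,len(q));t=(z-o[2])/ray[:,2];return o+ray*t[:,None]
def crop(src,dst,x0,y0,x1,y1,k):
    im=cv2.imread('pics/'+src)[y0:y1,x0:x1];cv2.imwrite('pics/'+dst,cv2.resize(im,None,fx=k,fy=k,interpolation=cv2.INTER_CUBIC))
E
python3 - <<'E'
from h import *
state()
snap('top','top0.png');snap('side','side0.png');snap('wrist','wr0.png')
for n in('top','side','wrist'):print(n,ctrl.camera_info(n))
E
```

```text
pics
{'t': 0.0, 'eef_pos': [0.2237, -0.5294, 0.2307], 'ee_rot': [-3.1414, 0.0011, -1.171], 'wrist_force': [-0.0938, -0.18, -0.0532], 'grip_width': 0.9972, 'joint_pos': [-1.305, 0.151, 1.438, 0.0, 1.5538, -0.134]}
top {'intrinsics': array([[410.12884475,   0.        , 314.91294688],
       [  0.        , 410.12884475, 199.82486839],
       [  0.        ,   0.        ,   1.        ]]), 'k1': -0.04958105515507035, 'extrinsics': array([[-0.01672136, -0.9997449 ,  0.01518304,  0.0622899 ],
       [-0.98165134,  0.01353012, -0.19020408,  0.61443402],
       [ 0.18995013, -0.01808492, -0.98162716,  1.16101336],
       [ 0.        ,  0.        ,  0.        ,  1.        ]])}
side {'intrinsics': array([[513.07060938,   0.        , 332.32320432],
       [  0.        , 513.07060938, 192.28231969],
       [  0.        ,   0.        ,   1.        ]]), 'k1': -0.009123785535868848, 'extrinsics': array([[-0.74565078, -0.6662061 , -0.01320406,  0.5167635 ],
       [-0.46096375,  0.53003989, -0.71173741,  0.28750488],
       [ 0.48116248, -0.52462096, -0.70232152,  1.64411099],
       [ 0.        ,  0.        ,  0.        ,  1.        ]])}
wrist {'intrinsics': array([[326.51210224,   0.        , 321.36014134],
       [  0.        , 326.51210224, 198.08656108],
       [  0.        ,   0.        ,   1.        ]]), 'k1': -0.044155366686994164, 'T_tool_cam': array([[ 9.99999182e-01, -1.24402818e-03,  2.98813013e-04,
         6.93634895e-05],
       [ 1.10635154e-03,  9.58116392e-01,  2.86376946e-01,
        -7.25289668e-02],
       [-6.42558639e-04, -2.86376381e-01,  9.58116984e-01,
        -1.43355486e-01],
       [ 0.00000000e+00,  0.00000000e+00,  0.00000000e+00,
         1.00000000e+00]])}
```

View pics/top0.png

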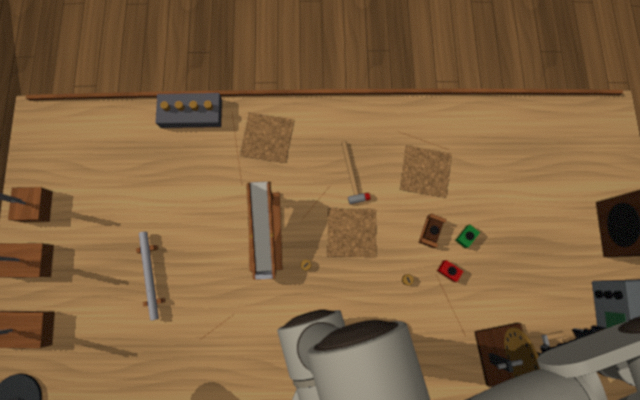

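View pics/side0.png

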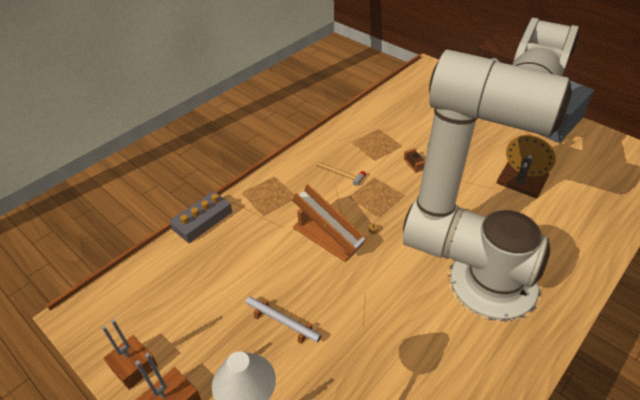

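View pics/wr0.png

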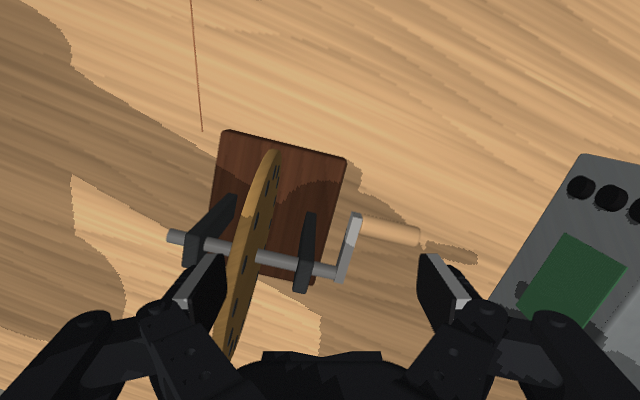

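Run:
```python
from h import *
crop('top0.png','a.png',390,200,490,290,8)
crop('top0.png','b.png',235,170,325,290,5)
crop('top0.png','c.png',300,190,400,280,6)
```

```text
(no output)
```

View pics/a.png

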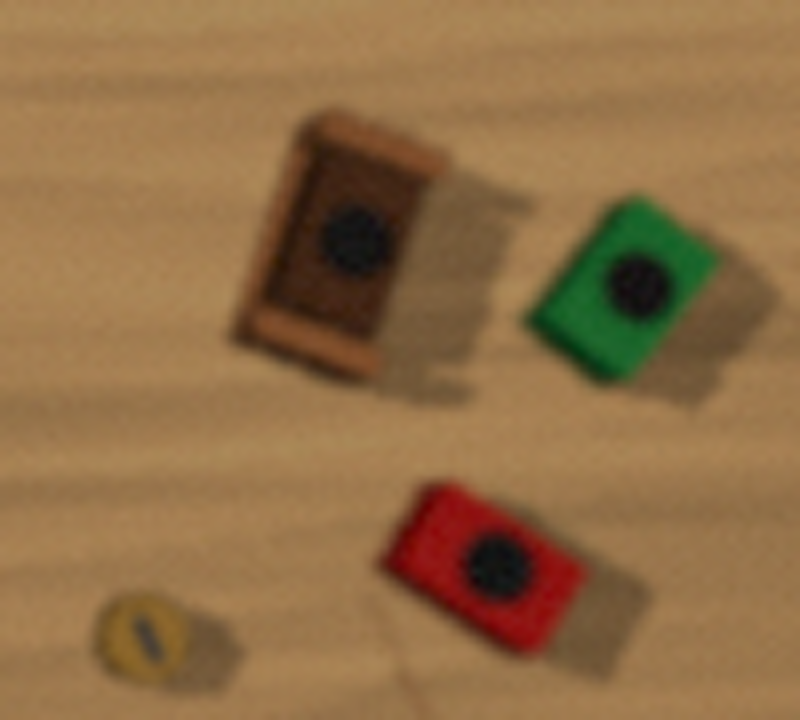

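View pics/b.png

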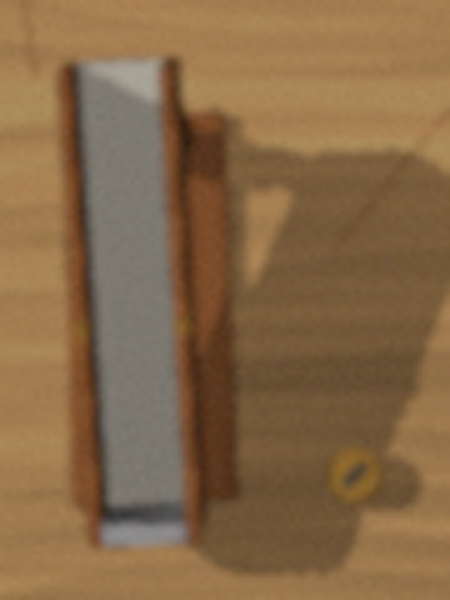

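View pics/c.png

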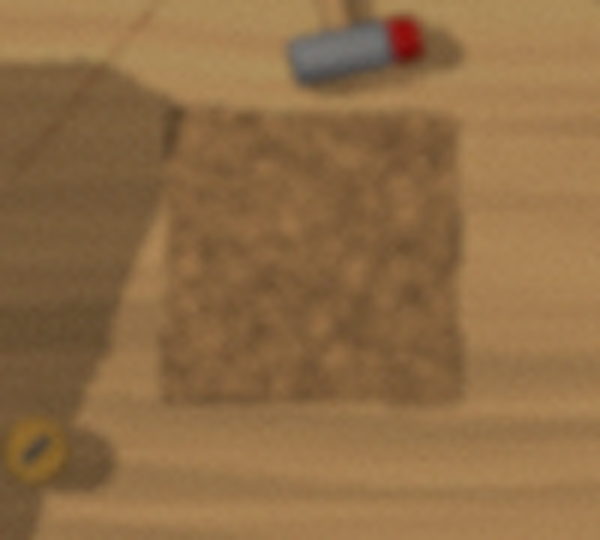

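```bash
cat > lane.py <<'E'
from h import *
from scipy.optimize import least_squares
def LT(p):
    y=p[2];th=np.deg2rad(20)
    X=np.array([np.cos(y)*np.cos(th),np.sin(y)*np.cos(th),np.sin(th)]);Y=np.array([-np.sin(y),np.cos(y),0]);Z=np.cross(X,Y)
    T=np.eye(4);T[:3,:3]=np.c_[X,Y,Z];T[:3,3]=[p[0],p[1],.04];return T
def lpts(p,L): L=np.atleast_2d(L);T=LT(p);return L@T[:3,:3].T+T[:3,3]
E
python3 - <<'E'
from lane import *
f=lambda a,k,o:np.array(a)/k+o
uv=np.r_[f([(81,330),(184,326),(63,64),(181,57)],5,(235,170))]
L=[(.115,.028,.038),(.115,-.028,.038),(.26,.032,.038),(.26,-.032,.038)]
r=least_squares(lambda p:(proj('top',lpts(p,L))-uv).ravel(),[.5,.2,0]);print('lane',r.x,np.rad2deg(r.x[2]),r.fun)
m=back('top',f([(180,108),(458,115),(462,402),(162,402)],6,(300,190)),.004);print('mat',m.round(4),m.mean(0))
w=f([(385,143),(315,345)],8,(390,200));e=back('top',w,.044);print('cradle walls',e,np.rad2deg(np.arctan2(*(e[0]-e[1])[[1,0]])), e.mean(0), np.linalg.norm(e[0]-e[1]))
print('pad',back('top',f([(356,241)],8,(390,200)),.047))
print('weights',back('top',[f((142,637),8,(390,200)),f((354,474),5,(235,170))],.024))
print('hammer head',back('top',[f(x,6,(300,190)) for x in((295,60),(415,40))],.02))
E
```

```text
lane [0.41237326 0.20287754 0.01267005] 0.7259404699587343 [ 0.3384383  -1.00897793 -0.14534929 -0.74362437 -0.02699032  0.4817287
 -0.16270816  1.2795368 ]
mat [[ 0.5994  0.0056  0.004 ]
 [ 0.5937 -0.1384  0.004 ]
 [ 0.4462 -0.1339  0.004 ]
 [ 0.4488  0.0182  0.004 ]] [ 0.52203712 -0.06212424  0.004     ]
cradle walls [[ 0.55763918 -0.31752562  0.044     ]
 [ 0.48224198 -0.28567282  0.044     ]] -22.902438982521637 [ 0.51994058 -0.30159922  0.044     ] 0.08184949416195098
pad [[ 0.52046119 -0.30289739  0.047     ]]
weights [[ 0.37674053 -0.21950296  0.024     ]
 [ 0.4257753   0.08262802  0.024     ]]
hammer head [[ 0.62076344 -0.0530922   0.02      ]
 [ 0.63037325 -0.11522481  0.02      ]]
```

```bash
cat >> h.py <<'E'
def plan(pos,yawdeg,s=None):
    s=s or state();T=Ttool(s);d=T[:3,:3].T@(np.array(pos)-T[:3,3])
    yaw=np.rad2deg(np.arctan2(T[1,0],T[0,0]));a=-(yawdeg-yaw);a=(a+180)%360-180
    u=d/.15;n=max(1,np.ceil(np.abs(u).max()-1e-6));print('units',u.round(3),'twist',round(a/90,3),'calls',n,'per',(u/n).round(3))
E
python3 -c "
from h import *
plan([.52,-.302,.15],-113)"
```

```text
{'t': 0.15, 'eef_pos': [0.2237, -0.5295, 0.2308], 'ee_rot': [-3.1415, 0.0009, -1.171], 'wrist_force': [-0.584, 0.5064, -0.5406], 'grip_width': 1.0017, 'joint_pos': [-1.305, 0.1509, 1.4379, -0.0, 1.5538, -0.134]}
units [-0.628 -2.41   0.54 ] twist 0.51 calls 3.0 per [-0.209 -0.803  0.18 ]
```

Emit:
{"fn": "jog_arm", "kwargs": {
  "motion": [
    [1,-0.09,-0.4,0.02,0],
    [1,-0.15,-0.7,0.02,0.05],
    [0.65,-0.21,-1,0,0.1],
    [0.65,-0.21,-1,0,0.2],
    [0.65,-0.21,-1,0,0.3],
    [0.65,-0.21,-1,0,0.4],
    [0.65,-0.21,-1,0,0.51],
    [0.65,-0.21,-1,0,0.51]
  ]
}}

```text
t: 1.15
eef_pos: [0.3496, -0.442, 0.2307]
ee_rot: [3.141, 0.001, -1.971]
wrist_force: [0.7, -0.1, 0.5]
grip_width: 0.649
```

```bash
python3 -c "
from h import *
plan([.52,-.302,.15],-113)"
```

```text
{'t': 1.15, 'eef_pos': [0.3496, -0.442, 0.2307], 'ee_rot': [3.1407, 0.0009, -1.9712], 'wrist_force': [0.6962, -0.1394, 0.4509], 'grip_width': 0.6495, 'joint_pos': [-1.0384, 0.1277, 1.4644, 0.0002, 1.5507, 0.9328]}
units [-1.302 -0.683  0.539] twist 0.001 calls 2.0 per [-0.651 -0.341  0.269]
```

Emit:
{"fn": "jog_arm", "kwargs": {
  "motion": [
    [0.65,-0.33,-0.2,0,0],
    [0.65,-0.66,-0.4,0,0],
    [0.65,-0.9,-0.6,0.1,0],
    [0.65,-1,-0.683,0.3,0],
    [0.65,-1,-0.683,0.539,0],
    [0.65,-1,-0.683,0.539,0],
    [0.65,-1,-0.683,0.539,0],
    [0.65,-1,-0.683,0.539,0]
  ]
}}

```text
t: 2.15
eef_pos: [0.5027, -0.3444, 0.1517]
ee_rot: [-3.14, 0.0, -1.971]
wrist_force: [-0.0, 0.2, 0.3]
grip_width: 0.649
```

```bash
python3 -c "
from h import *
snap('wrist','w1.png')
plan([.52,-.302,.15],-113)"
```

```text
{'t': 2.2, 'eef_pos': [0.5026, -0.3443, 0.1514], 'ee_rot': [-3.1405, 0.0003, -1.971], 'wrist_force': [0.3301, 0.2609, -0.4804], 'grip_width': 0.6492, 'joint_pos': [-0.7273, 0.2582, 1.4711, 0.0006, 1.4113, 1.2436]}
units [-0.305  0.003  0.01 ] twist 0.001 calls 1 per [-0.305  0.003  0.01 ]
```

View pics/w1.png

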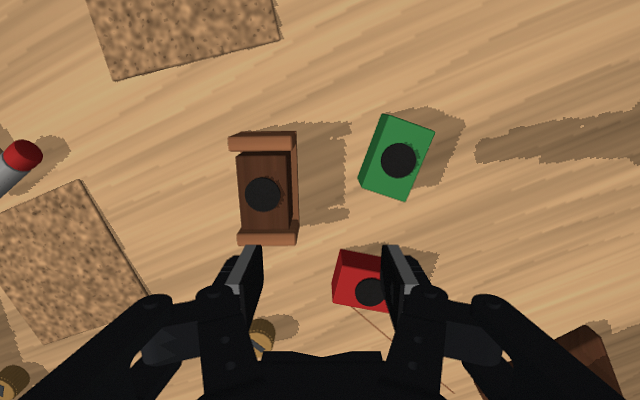

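```bash
python3 -c "
from h import *
crop('w1.png','w1c.png',215,120,315,255,4)"
```

```text
(no output)
```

View pics/w1c.png

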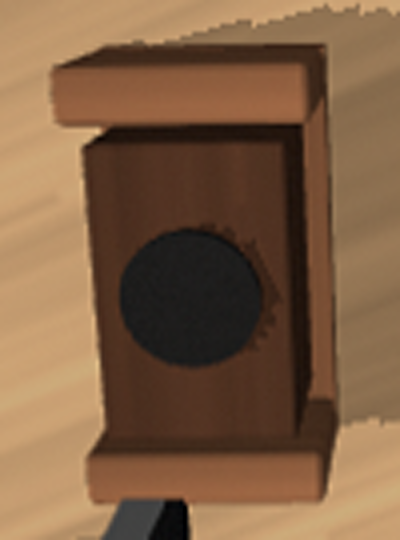

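```bash
python3 -c "
from h import *
s=state();f=lambda a:np.array(a)/4+[215,120]
c=back('wrist',f([(86,147),(283,140),(297,435),(107,437)]),.044,s);print(c.round(4),c.mean(0))
print('pad',back('wrist',f([(191,298)]),.047,s))
for i,j in((3,0),(2,1)):
  d=c[j]-c[i];print(np.linalg.norm(d),np.rad2deg(np.arctan2(d[1],d[0])))
w=back('wrist',f([(52,120),(308,120),(90,500),(325,500)]),.044,s);print(w)
for d in (w[0]-w[1],w[2]-w[3]): print(np.rad2deg(np.arctan2(d[1],d[0])))
"
```

```text
{'t': 2.2, 'eef_pos': [0.5026, -0.3443, 0.1514], 'ee_rot': [-3.1405, 0.0003, -1.971], 'wrist_force': [0.3301, 0.2609, -0.4804], 'grip_width': 0.6492, 'joint_pos': [-0.7273, 0.2582, 1.4711, 0.0006, 1.4113, 1.2436]}
[[ 0.5571 -0.2963  0.044 ]
 [ 0.5433 -0.332   0.044 ]
 [ 0.4867 -0.3091  0.044 ]
 [ 0.5016 -0.2726  0.044 ]] [ 0.52219754 -0.30250633  0.044     ]
pad [[ 0.52229236 -0.30263726  0.047     ]]
0.06032194612123424 -23.07991284121302
0.061109435501894425 -22.05476586400753
[[ 0.5643933  -0.29261367  0.044     ]
 [ 0.5449708  -0.33806381  0.044     ]
 [ 0.49032396 -0.26282725  0.044     ]
 [ 0.47111045 -0.30837763  0.044     ]]
66.8612286002794
67.12959331361542
```

Emit:
{"fn": "jog_arm", "kwargs": {
  "motion": [
    [0.65,-0.306,-0.009,0,0],
    [0.65,-0.306,-0.009,0.1,0],
    [0.65,-0.306,-0.009,0.35,0],
    [0.65,-0.306,-0.009,0.6,0],
    [0.65,-0.306,-0.009,0.8,0],
    [0.65,-0.306,-0.009,0.9,0],
    [0.65,-0.306,-0.009,0.93,0],
    [0.65,-0.306,-0.009,0.93,0]
  ],
  "grip_force": 40
}}

```text
t: 3.2
eef_pos: [0.5222, -0.303, 0.0127]
ee_rot: [-3.14, 0.0, -1.971]
wrist_force: [-0.3, -0.5, 0.7]
grip_width: 0.653
```

```bash
python3 -c "
from h import *
snap('wrist','w2.png')
plan([.5217,-.3025,.012],-112.8)"
```

```text
{'t': 3.25, 'eef_pos': [0.5223, -0.303, 0.013], 'ee_rot': [-3.1391, -0.0001, -1.971], 'wrist_force': [0.8865, 0.2589, 0.6904], 'grip_width': 0.647, 'joint_pos': [-0.6535, 0.3694, 1.6272, 0.0006, 1.1426, 1.3173]}
units [-0.001  0.005  0.007] twist -0.001 calls 1 per [-0.001  0.005  0.007]
```

View pics/w2.png

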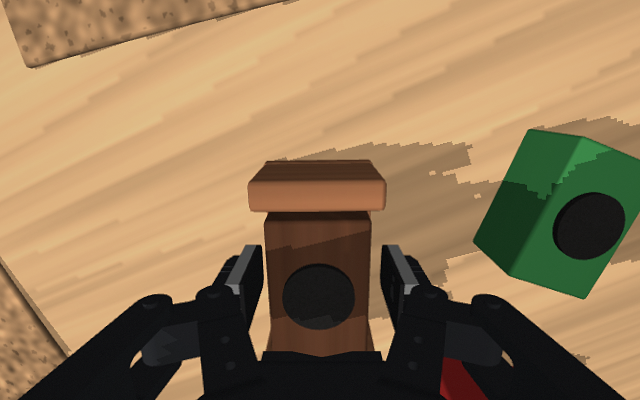

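The block sits between the fingers, pad centre at about (319,297), with clear gaps on both sides. I'll close and lift.

Emit:
{"fn": "jog_arm", "kwargs": {
  "motion": [
    [0.3,0,0,0,0],
    [0.3,0,0,0,0],
    [0.3,0,0,0,0],
    [0.3,0,0,0,0],
    [0.3,0,0,0,0],
    [0.3,0,0,-0.1,0],
    [0.3,0,0,-0.3,0],
    [0.3,0,0,-0.55,0]
  ],
  "grip_force": 40
}}

```text
t: 4.25
eef_pos: [0.5219, -0.3027, 0.0969]
ee_rot: [-3.14, 0.0, -1.971]
wrist_force: [0.7, 0.1, -0.8]
grip_width: 0.462
```

```bash
python3 -c "
from h import *
snap('wrist','w3.png')
plan([.522,-.062,.09],-90)"
```

```text
{'t': 4.3, 'eef_pos': [0.5236, -0.3039, 0.1026], 'ee_rot': [-3.1331, -0.0016, -1.9709], 'wrist_force': [1.4853, -2.7915, 6.0209], 'grip_width': 0.4592, 'joint_pos': [-0.6534, 0.2805, 1.5457, 0.0006, 1.3067, 1.3173]}
units [-1.481  0.638  0.076] twist -0.255 calls 2.0 per [-0.741  0.319  0.038]
```

View pics/w3.png

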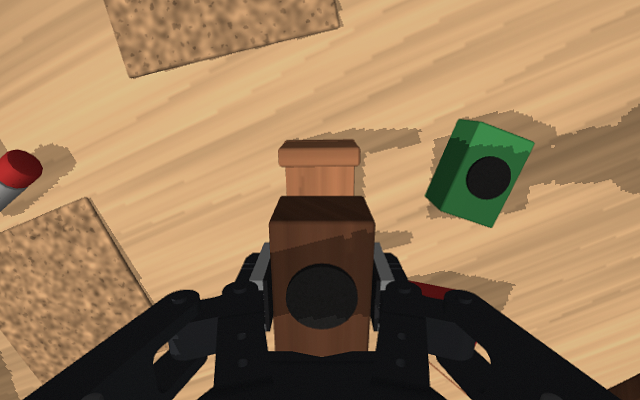

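Emit:
{"fn": "jog_arm", "kwargs": {
  "motion": [
    [0.3,-0.2,0.1,0,0],
    [0.3,-0.5,0.2,0,-0.08],
    [0.3,-0.75,0.35,0,-0.16],
    [0.3,-1,0.5,0,-0.255],
    [0.3,-1,0.714,0,-0.255],
    [0.3,-1,0.714,0,-0.255],
    [0.3,-1,0.714,0,-0.255],
    [0.3,-1,0.714,0,-0.255]
  ]
}}

```text
t: 5.3
eef_pos: [0.4838, -0.1245, 0.1018]
ee_rot: [-3.134, -0.005, -1.571]
wrist_force: [0.4, -0.1, -1.4]
grip_width: 0.462
```

```bash
python3 -c "
from h import *
plan([.51,-.062,.0095],-90)"
```

```text
{'t': 5.3, 'eef_pos': [0.4838, -0.1245, 0.1018], 'ee_rot': [-3.134, -0.0051, -1.5709], 'wrist_force': [0.4115, -0.1339, -1.4019], 'grip_width': 0.4622, 'joint_pos': [-0.4052, 0.0703, 1.7957, -0.0017, 1.2666, 1.1662]}
units [-0.42  -0.17   0.614] twist -0.0 calls 1 per [-0.42  -0.17   0.614]
```

Emit:
{"fn": "jog_arm", "kwargs": {
  "motion": [
    [0.3,-0.2,-0.08,0,0],
    [0.3,-0.42,-0.17,0.1,0],
    [0.3,-0.42,-0.17,0.3,0],
    [0.3,-0.42,-0.17,0.45,0],
    [0.3,-0.42,-0.17,0.54,0],
    [0.3,-0.42,-0.17,0.58,0],
    [0.3,-0.42,-0.17,0.605,0],
    [0.3,-0.42,-0.17,0.615,0]
  ]
}}

```text
t: 6.3
eef_pos: [0.5105, -0.0622, 0.01]
ee_rot: [-3.133, -0.005, -1.571]
wrist_force: [-6.5, 0.6, 20.3]
grip_width: 0.465
```

```bash
python3 -c "
from h import *
snap('wrist','w4.png')
plan([.51,-.062,.0095],-90)"
```

```text
{'t': 6.35, 'eef_pos': [0.5105, -0.0622, 0.0101], 'ee_rot': [-3.1329, -0.0053, -1.571], 'wrist_force': [-0.2986, -1.4085, 0.5244], 'grip_width': 0.4652, 'joint_pos': [-0.2693, 0.2045, 1.8526, -0.0032, 1.0747, 1.3032]}
units [-0.001  0.003  0.004] twist -0.0 calls 1 per [-0.001  0.003  0.004]
```

View pics/w4.png

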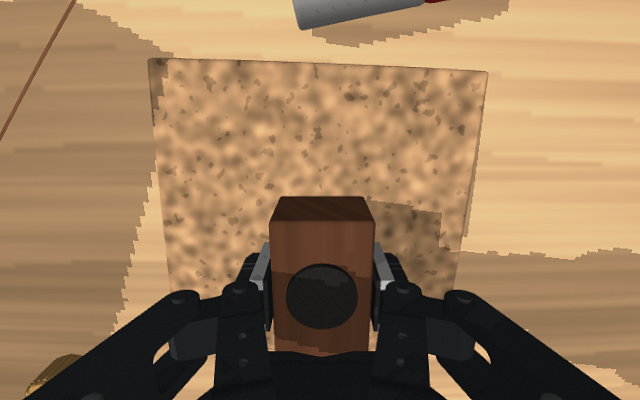

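Emit:
{"fn": "jog_arm", "kwargs": {
  "motion": [
    [0.65,0,0,0,0],
    [0.65,0,0,0,0],
    [0.65,0,0,0,0],
    [0.65,0,0,-0.2,0],
    [0.65,0,0,-0.5,0],
    [0.75,0,0,-0.8,0],
    [1,0,0,-0.85,-0.1],
    [1,0,0,-0.85,-0.2]
  ],
  "grip_force": 20
}}

```text
t: 7.35
eef_pos: [0.5098, -0.0616, 0.1387]
ee_rot: [-3.133, -0.009, -1.252]
wrist_force: [-0.9, 0.5, -1.6]
grip_width: 0.998
```

```bash
python3 -c "
from h import *
snap('wrist','w5.png')
plan([.51,-.062,.14],.7)"
```

```text
{'t': 7.4, 'eef_pos': [0.5095, -0.0615, 0.1381], 'ee_rot': [-3.1343, -0.0084, -1.2433], 'wrist_force': [0.3113, 0.1898, -0.1448], 'grip_width': 1.0017, 'joint_pos': [-0.2686, 0.0664, 1.7219, -0.0029, 1.3426, 0.9754]}
units [ 0.004 -0.002 -0.013] twist -0.799 calls 1 per [ 0.004 -0.002 -0.013]
```

View pics/w5.png

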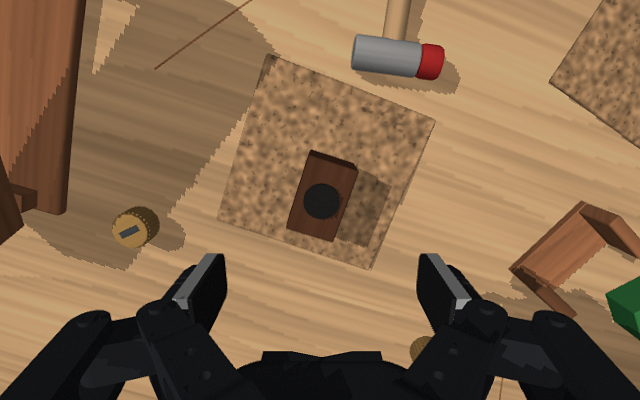

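Emit:
{"fn": "jog_arm", "kwargs": {
  "motion": [
    [1,0,0,0,-0.11],
    [1,0,0,0,-0.22],
    [1,0,0,0,-0.33],
    [1,0,0,0,-0.44],
    [1,0,0,0,-0.55],
    [1,0,0,0,-0.66],
    [1,0,0,0,-0.76],
    [1,0,0,0,-0.79]
  ]
}}

```text
t: 8.4
eef_pos: [0.5094, -0.0615, 0.1379]
ee_rot: [3.136, -0.009, -0.002]
wrist_force: [-0.5, 0.1, 0.5]
grip_width: 0.997
```

```bash
python3 -c "
from h import *
snap('wrist','w6.png');crop('w6.png','w6c.png',260,130,380,260,4)
plan([.51,-.062,.14],.7)"
```

```text
{'t': 8.45, 'eef_pos': [0.5094, -0.0615, 0.1379], 'ee_rot': [3.1361, -0.0093, -0.0006], 'wrist_force': [0.3988, -0.2366, -0.3949], 'grip_width': 0.9995, 'joint_pos': [-0.2686, 0.0665, 1.7221, -0.0029, 1.3426, -0.2673]}
units [ 0.004  0.003 -0.014] twist -0.008 calls 1 per [ 0.004  0.003 -0.014]
```

View pics/w6.png

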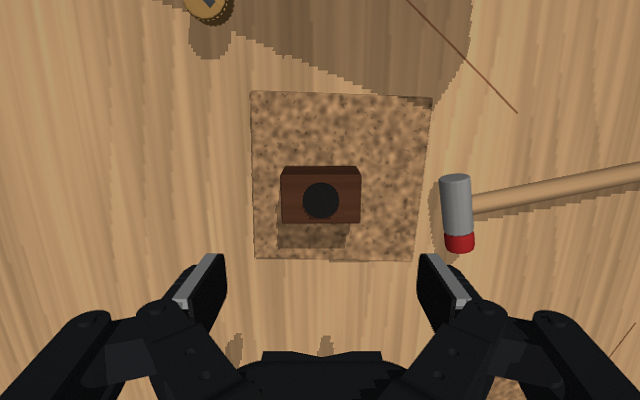

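View pics/w6c.png

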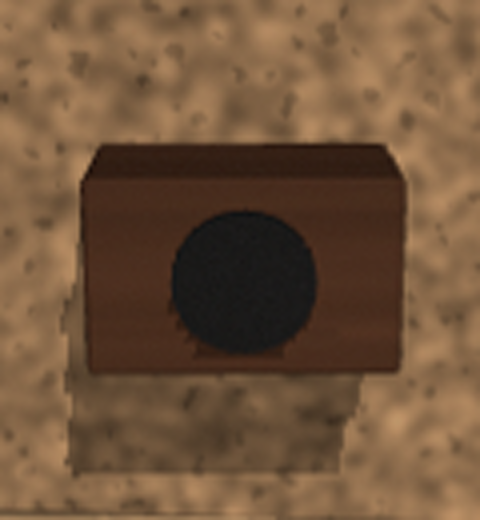

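```bash
python3 -c "
from h import *
s=state();f=lambda a:np.array(a)/4+[260,130]
c=back('wrist',f([(82,181),(403,181),(400,371),(92,371)]),.040,s);print(c.round(4),c.mean(0))
print('pad',p:=back('wrist',f([(244,282)]),.043,s))
plan([p[0,0],p[0,1],.0125],0)
"
```

```text
{'t': 8.45, 'eef_pos': [0.5094, -0.0615, 0.1379], 'ee_rot': [3.1361, -0.0093, -0.0006], 'wrist_force': [0.3988, -0.2366, -0.3949], 'grip_width': 0.9995, 'joint_pos': [-0.2686, 0.0665, 1.7221, -0.0029, 1.3426, -0.2673]}
[[ 0.4792 -0.0435  0.04  ]
 [ 0.5399 -0.0437  0.04  ]
 [ 0.5406 -0.0822  0.04  ]
 [ 0.4797 -0.0819  0.04  ]] [ 0.50985052 -0.0628008   0.04      ]
pad [[ 0.50973511 -0.06264518  0.043     ]]
{'t': 8.45, 'eef_pos': [0.5094, -0.0615, 0.1379], 'ee_rot': [3.1361, -0.0093, -0.0006], 'wrist_force': [0.3988, -0.2366, -0.3949], 'grip_width': 0.9995, 'joint_pos': [-0.2686, 0.0665, 1.7221, -0.0029, 1.3426, -0.2673]}
units [-0.006  0.003  0.836] twist -0.0 calls 1 per [-0.006  0.003  0.836]
```

Emit:
{"fn": "jog_arm", "kwargs": {
  "motion": [
    [1,0,0.004,0.2,0],
    [1,0,0.004,0.45,0],
    [1,0,0.004,0.65,0],
    [1,0,0.004,0.78,0],
    [1,0,0.004,0.836,0],
    [0.9,0,0.004,0.836,0],
    [0.55,0,0.004,0.836,0],
    [0.55,0,0.004,0.836,0]
  ],
  "grip_force": 25
}}

```text
t: 9.45
eef_pos: [0.5111, -0.0629, 0.0134]
ee_rot: [3.136, -0.011, -0.001]
wrist_force: [0.2, -0.3, 4.6]
grip_width: 0.719
```

```bash
python3 -c "
from h import *
snap('wrist','w7.png');state()"
```

```text
{'t': 9.5, 'eef_pos': [0.5111, -0.0629, 0.0134], 'ee_rot': [3.1357, -0.0107, -0.0008], 'wrist_force': [0.0141, -0.4921, 7.238], 'grip_width': 0.7227, 'joint_pos': [-0.2704, 0.2001, 1.8499, -0.0032, 1.0797, -0.2681]}
```

View pics/w7.png

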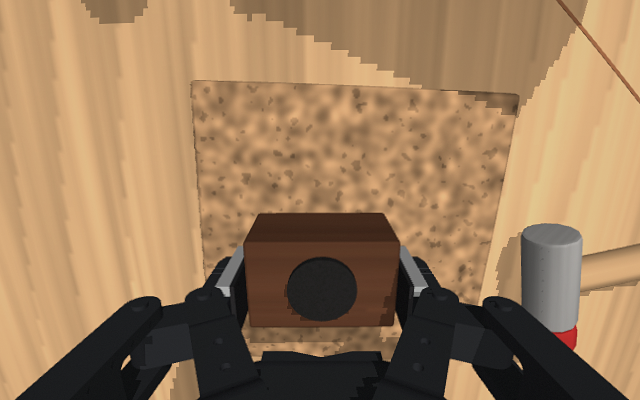

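Emit:
{"fn": "jog_arm", "kwargs": {
  "motion": [
    [0.55,0,0,-0.1,0],
    [0.55,0,0,-0.3,0],
    [0.55,0,0,-0.6,0],
    [0.55,0,0,-0.9,0],
    [0.55,0.1,-0.1,-1,0],
    [0.55,0.2,-0.3,-1,0],
    [0.55,0.2,-0.4,-1,0],
    [0.55,0.2,-0.4,-1,0]
  ],
  "grip_force": 25
}}

```text
t: 10.5
eef_pos: [0.5391, -0.0014, 0.1637]
ee_rot: [3.136, -0.011, 0.001]
wrist_force: [-0.7, -0.6, -1.2]
grip_width: 0.721
```

```bash
python3 -c "
from lane import *
snap('wrist','w8.png');s=state()
p=[.4124,.2029,.0127];print(lpts(p,[[.185,0,0],[.115,0,0]]))
plan([.585,.205,.22],.7)"
```

```text
{'t': 10.55, 'eef_pos': [0.5391, -0.002, 0.1636], 'ee_rot': [3.1354, -0.0106, 0.0001], 'wrist_force': [1.2185, -0.0919, -0.727], 'grip_width': 0.722, 'joint_pos': [-0.1439, 0.1017, 1.6301, -0.0047, 1.3985, -0.1432]}
[[0.58622912 0.20510775 0.10327373]
 [0.52045594 0.20427238 0.07933232]]
{'t': 10.55, 'eef_pos': [0.5391, -0.002, 0.1636], 'ee_rot': [3.1354, -0.0106, 0.0001], 'wrist_force': [1.2185, -0.0919, -0.727], 'grip_width': 0.722, 'joint_pos': [-0.1439, 0.1017, 1.6301, -0.0047, 1.3985, -0.1432]}
units [ 0.31  -1.378 -0.381] twist -0.008 calls 2.0 per [ 0.155 -0.689 -0.191]
```

View pics/w8.png

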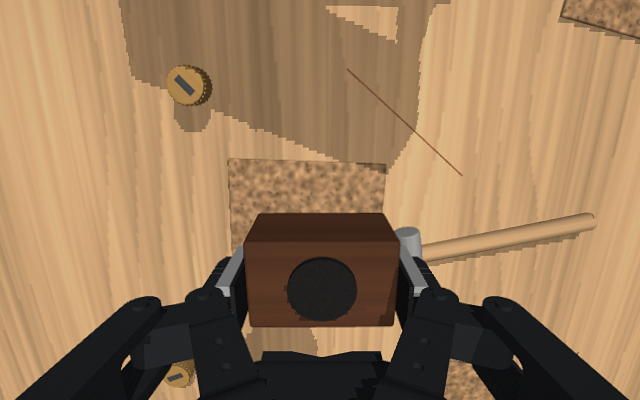

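Emit:
{"fn": "jog_arm", "kwargs": {
  "motion": [
    [0.55,0.1,0,-0.2,0],
    [0.55,0.2,-0.1,-0.38,0],
    [0.55,0.31,-0.4,-0.4,0],
    [0.55,0.31,-0.7,-0.4,0],
    [0.55,0.31,-0.9,-0.4,0],
    [0.55,0.31,-0.9,-0.4,-0.008],
    [0.55,0.31,-0.9,-0.4,-0.008],
    [0.55,0.31,-0.9,-0.4,-0.008]
  ]
}}

```text
t: 11.55
eef_pos: [0.585, 0.1321, 0.2234]
ee_rot: [3.135, -0.011, 0.011]
wrist_force: [0.7, -0.4, 0.4]
grip_width: 0.718
```

```bash
python3 -c "
from lane import *
snap('wrist','w9.png');s=state()
plan([.585,.205,.22],.7)"
```

```text
{'t': 11.6, 'eef_pos': [0.585, 0.1322, 0.2233], 'ee_rot': [3.1352, -0.0105, 0.0112], 'wrist_force': [-0.4607, -0.1928, -0.3214], 'grip_width': 0.7205, 'joint_pos': [0.0979, 0.1989, 1.3969, -0.0073, 1.5358, 0.0869]}
{'t': 11.6, 'eef_pos': [0.585, 0.1322, 0.2233], 'ee_rot': [3.1352, -0.0105, 0.0112], 'wrist_force': [-0.4607, -0.1928, -0.3214], 'grip_width': 0.7205, 'joint_pos': [0.0979, 0.1989, 1.3969, -0.0073, 1.5358, 0.0869]}
units [ 0.005 -0.485  0.019] twist -0.001 calls 1 per [ 0.005 -0.485  0.019]
```

View pics/w9.png

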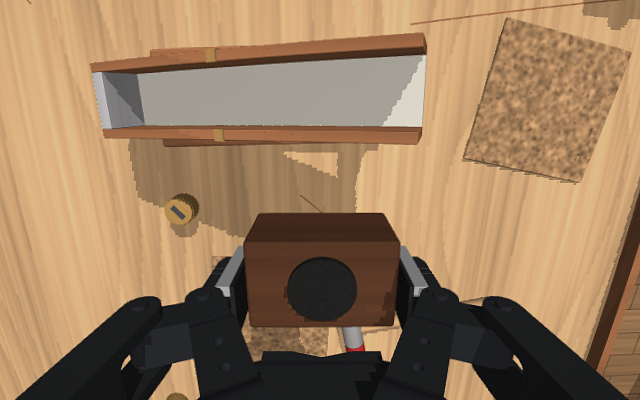

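Lane fully in view: stop at left (x about 100), marks at (210,54) and (220,135), open upper end at x about 425. Enlarging to fit its pose.

```bash
python3 -c "
from h import *
crop('w9.png','w9a.png',85,30,265,155,4)
crop('w9.png','w9b.png',330,25,440,155,4)"
```

```text
(no output)
```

View pics/w9a.png

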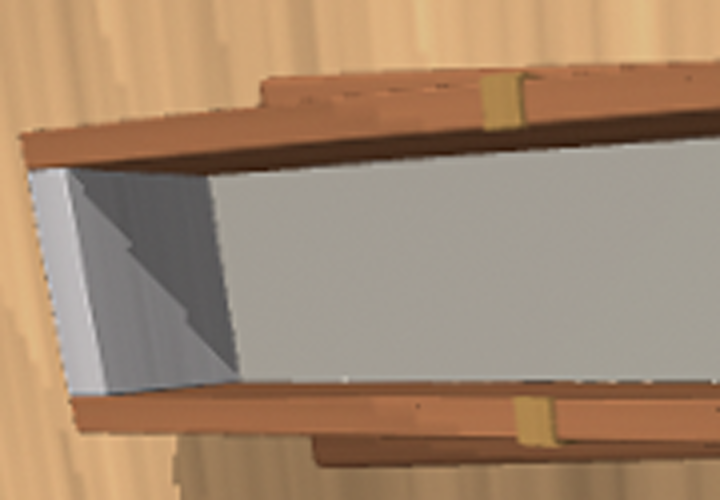

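View pics/w9b.png

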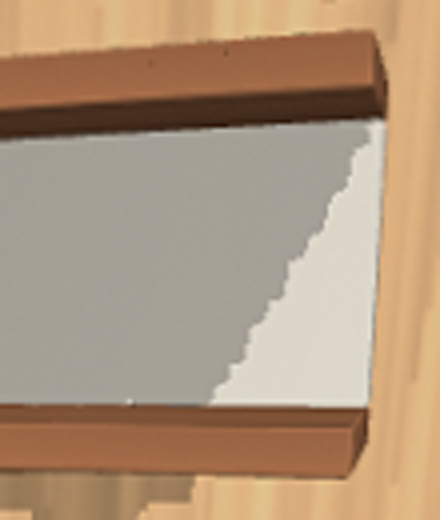

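Run:
```python
from lane import *
s=state()
a=np.array([(68,168),(105,393),(210,177),(504,128),(504,75),(533,398),(540,446)])/4+[85,30]
b=np.array([(372,32),(377,88),(348,475),(357,428),(386,118)])/4+[330,25]
L=np.array([(0,.024,.038),(0,-.024,.038),(0,.024,0),(.115,.024,.038),(.115,.032,.038),(.115,-.024,.038),(.115,-.032,.038),(.26,.032,.038),(.26,.024,.038),(.26,-.032,.038),(.26,-.024,.038),(.26,.024,0)])
uv=np.r_[a,b]
r=least_squares(lambda p:(proj('wrist',lpts(p,L),s)-uv).ravel(),[.412,.203,.01],loss='soft_l1');print(r.x,np.rad2deg(r.x[2]));print((proj('wrist',lpts(r.x,L),s)-uv).round(1))
print(lpts(r.x,[[.185,0,0],[.185,0,.038],[.115,0,0]]))
# block pad centre in the hand
bp=np.array([(322,289)]);print(back('wrist',bp,s['eef_pos'][2]-.0094+.039,s))
# block top corners
c=back('wrist',[(245,241),(399,241),(395,326),(249,326)],s['eef_pos'][2]-.0094+.036,s);print(c,c.mean(0))
```

```text
{'t': 11.6, 'eef_pos': [0.585, 0.1322, 0.2233], 'ee_rot': [3.1352, -0.0105, 0.0112], 'wrist_force': [-0.4607, -0.1928, -0.3214], 'grip_width': 0.7205, 'joint_pos': [0.0979, 0.1989, 1.3969, -0.0073, 1.5358, 0.0869]}
[0.41214032 0.20387784 0.0311437 ] 1.7844027501475952
[[-1.1 -0.2]
 [ 0.2  0.8]
 [ 0.2 -0.3]
 [ 1.3 -0.2]
 [ 0.1  1.2]
 [ 0.9 -0.2]
 [ 0.3 -1.6]
 [ 0.6 -0.8]
 [-1.4  0.2]
 [ 0.3  0.9]
 [-1.1 -0.4]
 [-0.9  0.4]]
[[0.58589915 0.20929108 0.10327373]
 [0.57290869 0.20888638 0.13898205]
 [0.52015257 0.20724283 0.07933232]]
[[0.58465595 0.13321609 0.25294375]]
[[0.55457873 0.15252312 0.24994375]
 [0.61455535 0.15284198 0.24994375]
 [0.61623054 0.11299109 0.24994375]
 [0.5537732  0.11288739 0.24994375]] [0.58478445 0.13281089 0.24994375]
```

```bash
python3 -c "
from h import *
plan([.588,.2088,.168],1.7)"
```

```text
{'t': 11.6, 'eef_pos': [0.585, 0.1322, 0.2233], 'ee_rot': [3.1352, -0.0105, 0.0112], 'wrist_force': [-0.4607, -0.1928, -0.3214], 'grip_width': 0.7205, 'joint_pos': [0.0979, 0.1989, 1.3969, -0.0073, 1.5358, 0.0869]}
units [ 0.022 -0.513  0.366] twist -0.012 calls 1 per [ 0.022 -0.513  0.366]
```

Emit:
{"fn": "jog_arm", "kwargs": {
  "motion": [
    [0.55,0.022,-0.2,0,-0.012],
    [0.55,0.022,-0.4,0,-0.012],
    [0.55,0.022,-0.513,0,-0.012],
    [0.55,0.022,-0.513,0.1,-0.012],
    [0.55,0.022,-0.513,0.2,-0.012],
    [0.55,0.022,-0.513,0.32,-0.012],
    [0.55,0.022,-0.513,0.366,-0.012],
    [0.55,0.022,-0.513,0.366,-0.012]
  ]
}}

```text
t: 12.6
eef_pos: [0.588, 0.2085, 0.1674]
ee_rot: [3.135, -0.01, 0.03]
wrist_force: [-0.4, -0.1, -1.4]
grip_width: 0.72
```

```bash
python3 -c "
from lane import *
snap('wrist','w10.png');snap('side','s10.png');snap('top','t10.png');s=state()
crop('s10.png','s10c.png',270,160,390,270,6)
plan([.588,.2088,.168],1.7)"
```

```text
{'t': 12.75, 'eef_pos': [0.5884, 0.2089, 0.1687], 'ee_rot': [3.1351, -0.0114, 0.03], 'wrist_force': [0.594, -0.3185, -1.1881], 'grip_width': 0.721, 'joint_pos': [0.2222, 0.2737, 1.4161, -0.0086, 1.4419, 0.1933]}
{'t': 12.75, 'eef_pos': [0.5884, 0.2089, 0.1687], 'ee_rot': [3.1351, -0.0114, 0.03], 'wrist_force': [0.594, -0.3185, -1.1881], 'grip_width': 0.721, 'joint_pos': [0.2222, 0.2737, 1.4161, -0.0086, 1.4419, 0.1933]}
units [-0.002  0.     0.004] twist 0.0 calls 1 per [-0.002  0.     0.004]
```

View pics/w10.png

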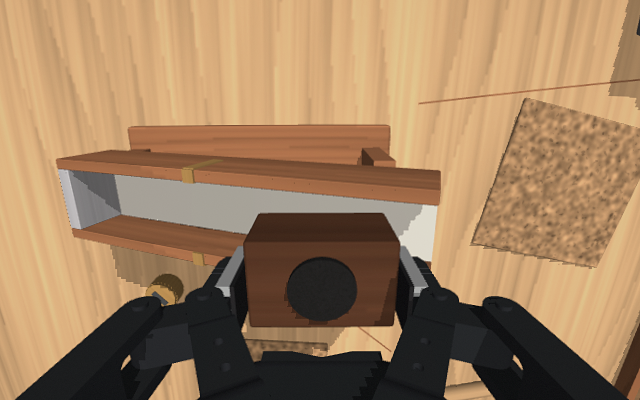

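View pics/s10c.png

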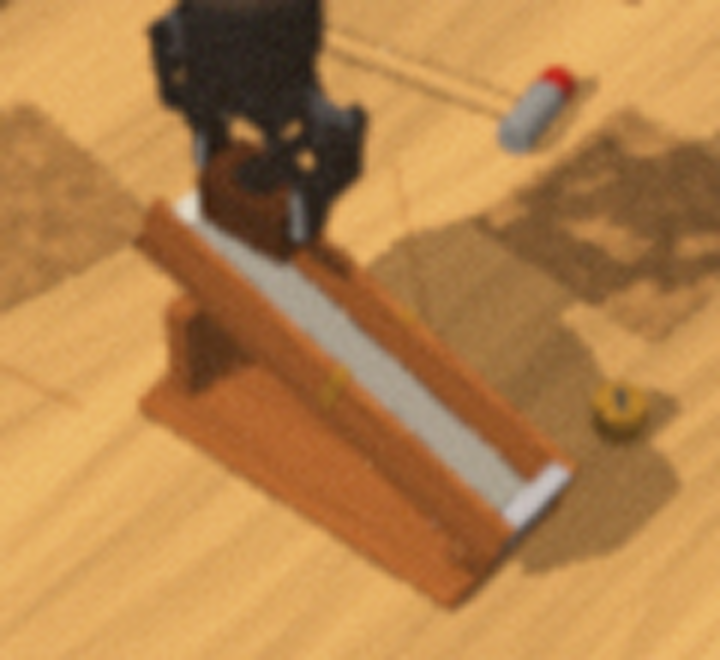

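Run:
```python
from lane import *
s=state();p=[.41214,.20388,.0311]
im=cv2.imread('pics/w10.png')
def seg(a,b,c):
    P=np.linspace(a,b,20);q=proj('wrist',lpts(p,P),s).round().astype(int);cv2.polylines(im,[q.reshape(-1,1,2)],False,c,1)
for y in(.024,-.024,.032,-.032): seg((0,y,.038),(.26,y,.038),(0,255,0))
seg((0,.024,0),(.26,.024,0),(255,0,255));seg((0,.024,.038),(0,-.024,.038),(255,0,0));seg((.115,.032,.038),(.115,-.032,.038),(0,255,255))
cv2.imwrite('pics/o10.png',cv2.resize(im[110:310,40:460],None,fx=1.9,fy=1.9,interpolation=cv2.INTER_CUBIC))
```

```text
{'t': 12.75, 'eef_pos': [0.5884, 0.2089, 0.1687], 'ee_rot': [3.1351, -0.0114, 0.03], 'wrist_force': [0.594, -0.3185, -1.1881], 'grip_width': 0.721, 'joint_pos': [0.2222, 0.2737, 1.4161, -0.0086, 1.4419, 0.1933]}
```

View pics/o10.png

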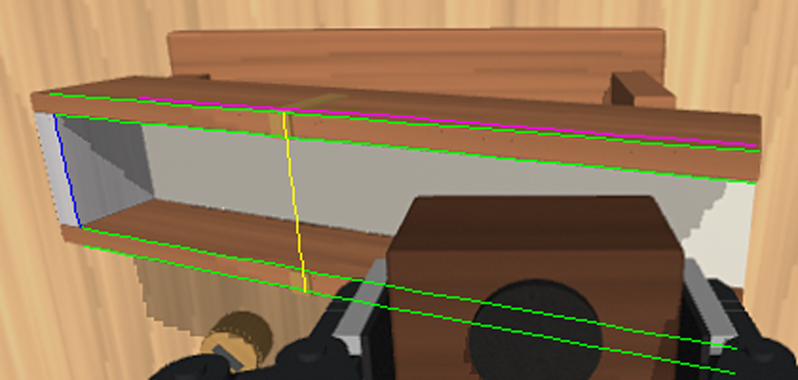

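The lane model overlays the picture well (far wall inner top edge matches from (75,165) to (440,205)), so the block is centred. Lowering to just above contact.

Emit:
{"fn": "jog_arm", "kwargs": {
  "motion": [
    [0.55,0,0,0.06,0],
    [0.55,0,0,0.12,0],
    [0.55,0,0,0.17,0],
    [0.55,0,0,0.2,0],
    [0.55,0,0,0.23,0],
    [0.55,0,0,0.25,0],
    [0.55,0,0,0.265,0],
    [0.55,0,0,0.27,0]
  ],
  "grip_force": 20
}}

```text
t: 13.75
eef_pos: [0.5888, 0.2086, 0.1281]
ee_rot: [3.135, -0.011, 0.03]
wrist_force: [0.5, -1.2, -1.6]
grip_width: 0.722
```

```bash
python3 -c "
from lane import *
snap('wrist','w11.png');s=state()"
```

```text
{'t': 13.8, 'eef_pos': [0.5888, 0.2086, 0.1281], 'ee_rot': [3.1351, -0.0114, 0.03], 'wrist_force': [-0.3844, 0.7813, -1.0291], 'grip_width': 0.7206, 'joint_pos': [0.2217, 0.2994, 1.4673, -0.0087, 1.3649, 0.1934]}
```

View pics/w11.png

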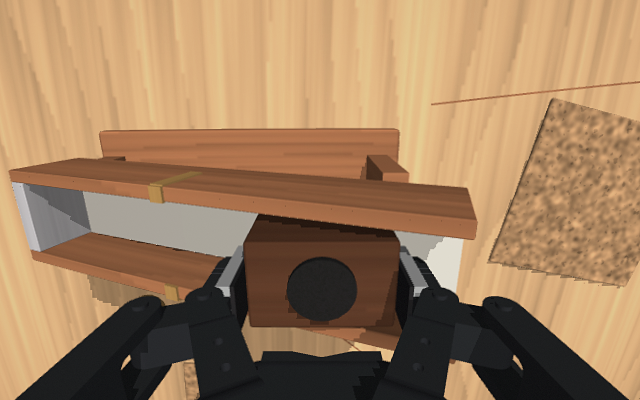

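Emit:
{"fn": "jog_arm", "kwargs": {
  "motion": [
    [0.55,0,0,0.01,0],
    [0.55,0,0,0.015,0],
    [0.55,0,0,0.02,0],
    [0.55,0,0,0.025,0],
    [0.55,0,0,0.03,0],
    [0.55,0,0,0.035,0],
    [0.55,0,0,0.04,0],
    [0.55,0,0,0.04,0]
  ],
  "grip_force": 20
}}

```text
t: 14.8
eef_pos: [0.5891, 0.2088, 0.1236]
ee_rot: [3.136, -0.013, 0.03]
wrist_force: [-7.9, -0.8, 15.7]
grip_width: 0.719
```

```bash
python3 -c "
from lane import *
snap('wrist','w12.png');s=state()"
```

```text
{'t': 14.85, 'eef_pos': [0.5891, 0.2088, 0.1236], 'ee_rot': [3.1356, -0.0129, 0.0302], 'wrist_force': [-6.8099, -1.2125, 14.7411], 'grip_width': 0.7221, 'joint_pos': [0.2218, 0.3021, 1.4732, -0.0086, 1.3547, 0.1934]}
```

View pics/w12.png

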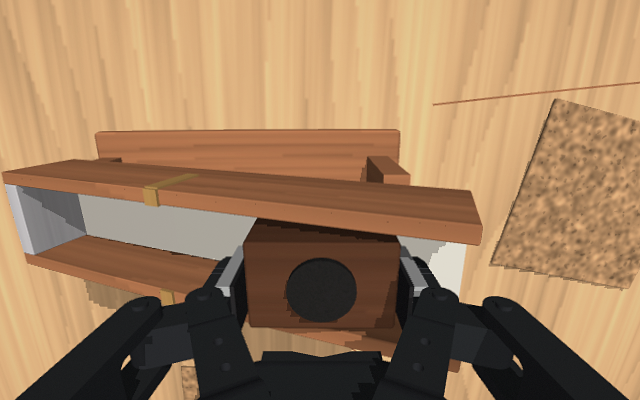

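Emit:
{"fn": "jog_arm", "kwargs": {
  "motion": [
    [0.725,0,0,0.005,0],
    [0.73,0,0,0.01,0],
    [0.735,0,0,0.015,0],
    [0.74,0,0,0.02,0],
    [0.745,0,0,0.022,0],
    [0.75,0,0,0.025,0],
    [0.755,0,0,0.028,0],
    [0.76,0,0,0.03,0]
  ],
  "grip_force": 20
}}

```text
t: 15.85
eef_pos: [0.5891, 0.2087, 0.1191]
ee_rot: [3.136, -0.013, 0.03]
wrist_force: [-1.1, -0.8, -0.2]
grip_width: 0.759
```

```bash
python3 -c "
from lane import *
snap('wrist','w13.png');snap('side','s13.png');crop('s13.png','s13c.png',280,170,360,240,8);s=state()"
```

```text
{'t': 15.95, 'eef_pos': [0.5891, 0.2088, 0.1191], 'ee_rot': [3.1355, -0.0129, 0.0302], 'wrist_force': [-0.3548, -0.3337, -0.1835], 'grip_width': 0.7546, 'joint_pos': [0.2217, 0.3054, 1.4784, -0.0086, 1.3462, 0.1934]}
```

View pics/w13.png

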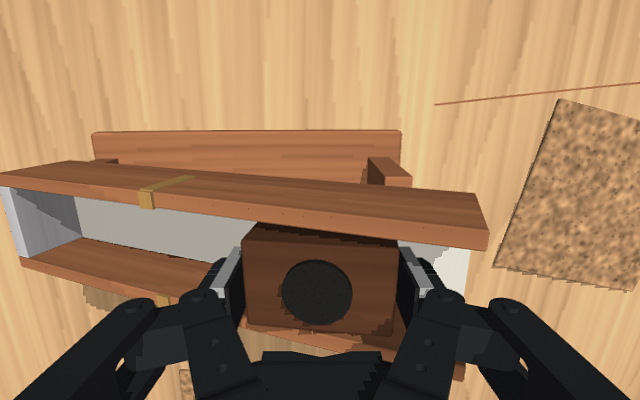

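View pics/s13c.png

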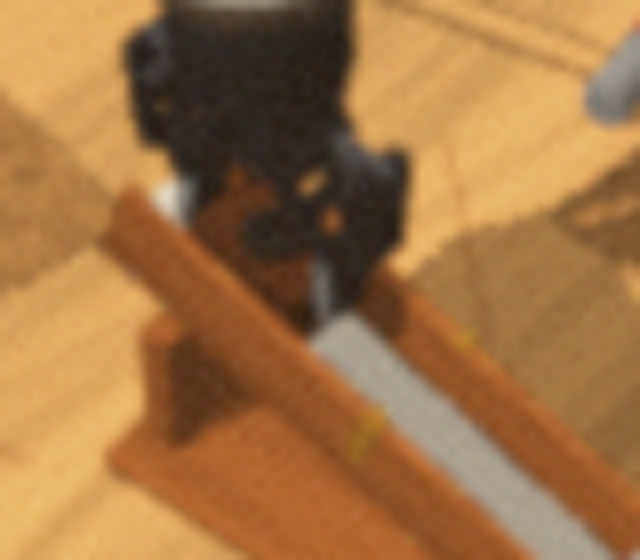

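The block is pitching downhill as the jaws ease (its pad has moved left to (317,292)). It is still held by the downhill finger, so I'll keep going gently.

Emit:
{"fn": "jog_arm", "kwargs": {
  "motion": [
    [0.762,0,0,0.003,0],
    [0.768,0,0,0.006,0],
    [0.774,0,0,0.008,0],
    [0.78,0,0,0.01,0],
    [0.785,0,0,0.01,0],
    [0.79,0,0,0.01,0],
    [0.795,0,0,0.01,0],
    [0.8,0,0,0.01,0]
  ]
}}

```text
t: 16.95
eef_pos: [0.5892, 0.2087, 0.1176]
ee_rot: [3.136, -0.013, 0.03]
wrist_force: [0.4, 0.1, -0.4]
grip_width: 0.802
```

```bash
python3 -c "
from lane import *
snap('wrist','w14.png');snap('side','s14.png');crop('s14.png','s14c.png',280,170,360,240,8);s=state();crop('w14.png','w14c.png',200,190,440,370,3)"
```

```text
{'t': 17.05, 'eef_pos': [0.5892, 0.2087, 0.1176], 'ee_rot': [3.1356, -0.0129, 0.0301], 'wrist_force': [-0.2552, -0.3144, 0.6576], 'grip_width': 0.8009, 'joint_pos': [0.2217, 0.3066, 1.4801, -0.0086, 1.3434, 0.1935]}
```

View pics/w14c.png

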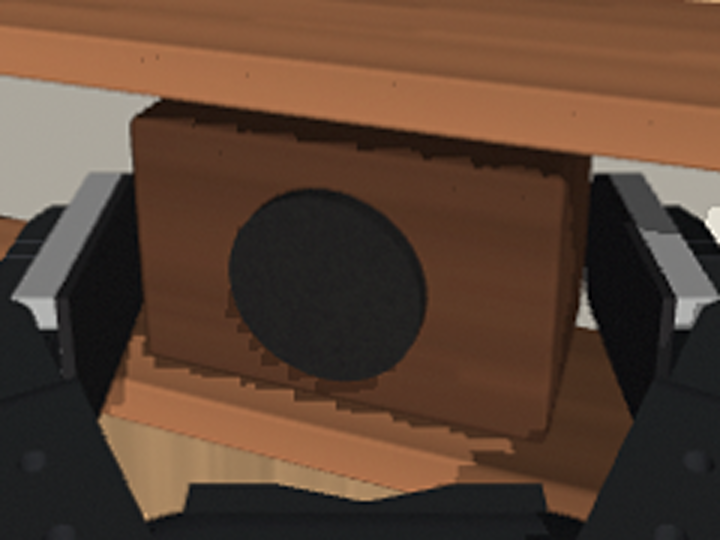

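View pics/s14c.png

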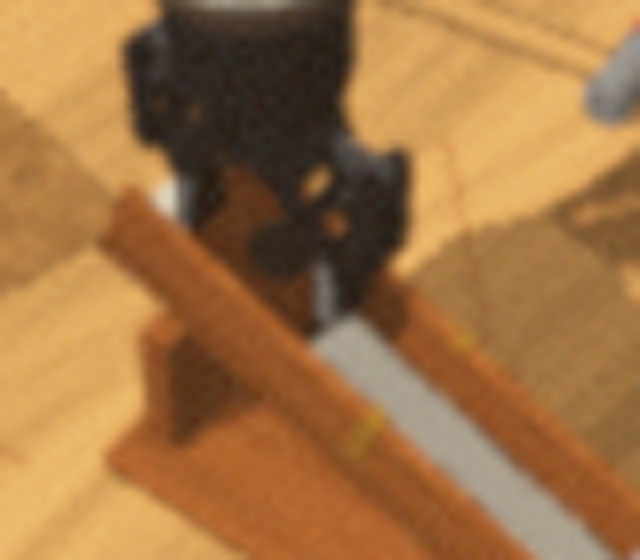

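```bash
cat > fit.py <<'E'
from lane import *
def fit(uv,s,p=[.41214,.20388,.0311]):
    T=LT(p)
    def pts(q):
        r=R.from_euler('zyx',[q[3],q[4],0]).as_matrix()
        B=np.array([(-.031,.02,.036),(.031,.02,.036),(.031,-.02,.036),(-.031,-.02,.036),(0,0,.039)])
        return lpts(p,B@r.T+[q[0],q[1],q[2]])
    r=least_squares(lambda q:(proj('wrist',pts(q),s)-uv).ravel(),[.185,0,0,0,0])
    print('lane x,y,z mm',(r.x[:3]*1e3).round(1),'yaw,pitch deg',np.rad2deg(r.x[3:]).round(1),'rms',np.sqrt((r.fun**2).mean()).round(2))
E
python3 - <<'E'
from fit import *
uv=np.array([(133,118),(568,175),(548,437),(148,352),(331,284)])/3+[200,190]
fit(uv,ctrl.sense())
E
```

```text
lane x,y,z mm [194.7  -1.3  -2.1] yaw,pitch deg [-0.6  2.1] rms 0.36
```

Emit:
{"fn": "jog_arm", "kwargs": {
  "motion": [
    [0.803,0,0,0,0],
    [0.806,0,0,0,0],
    [0.81,0,0,0,0],
    [0.814,0,0,0,0],
    [0.818,0,0,0,0],
    [0.822,0,0,0,0],
    [0.826,0,0,0,0],
    [0.83,0,0,0,0]
  ]
}}

```text
t: 18.05
eef_pos: [0.5891, 0.2088, 0.1176]
ee_rot: [3.136, -0.013, 0.03]
wrist_force: [0.2, 0.3, -0.7]
grip_width: 0.825
```

```bash
python3 -c "
from lane import *
snap('wrist','w15.png');s=state();crop('w15.png','w15c.png',200,190,440,370,3)"
```

```text
{'t': 18.1, 'eef_pos': [0.5892, 0.2088, 0.1176], 'ee_rot': [3.1356, -0.013, 0.0301], 'wrist_force': [-0.1064, -0.4563, -0.3406], 'grip_width': 0.8348, 'joint_pos': [0.2217, 0.3066, 1.48, -0.0086, 1.3433, 0.1935]}
```

View pics/w15c.png

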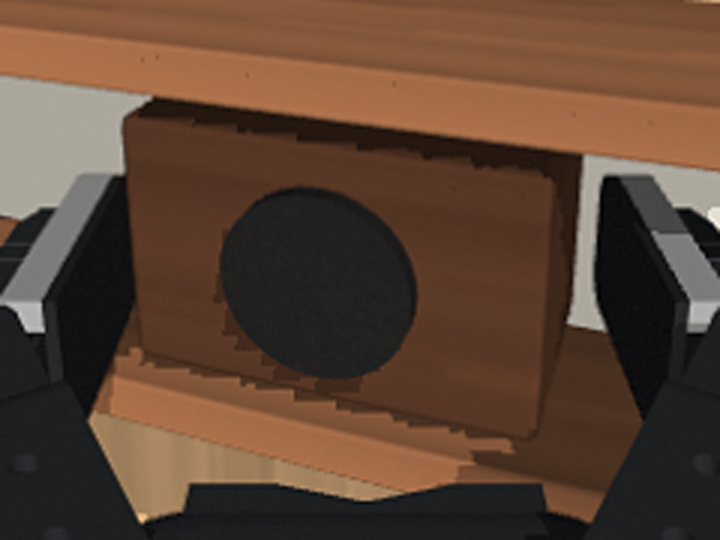

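Run:
```python
from fit import *
uv=np.array([(124,117),(555,177),(538,437),(140,352),(320,282)])/3+[200,190]
fit(uv,ctrl.sense())
```

```text
lane x,y,z mm [193.5  -1.4  -1.9] yaw,pitch deg [-0.5  1.6] rms 0.46
```

The block moved with the finger with no further change in pitch or height, so it lies flat, held only by the downhill finger. I'll release it by lifting straight up quickly.

Emit:
{"fn": "jog_arm", "kwargs": {
  "motion": [
    [0.9,0,0,-0.35,0],
    [1,0,0,-0.7,0],
    [1,0,0,-0.9,0],
    [1,0,0,-1,0],
    [1,0,0,-1,0],
    [1,0,0,-1,0],
    [1,0,0,-1,0],
    [1,0,0,-1,0]
  ]
}}

```text
t: 19.1
eef_pos: [0.5871, 0.2096, 0.2669]
ee_rot: [3.135, -0.012, 0.03]
wrist_force: [0.7, -0.1, 0.3]
grip_width: 1.001
```

```bash
python3 -c "
from lane import *
snap('wrist','w16.png');snap('side','s16.png');crop('s16.png','s16c.png',270,150,400,270,5);s=state()"
```

```text
{'t': 19.2, 'eef_pos': [0.5872, 0.2096, 0.2672], 'ee_rot': [3.1355, -0.0125, 0.0302], 'wrist_force': [-0.5405, -0.3662, 0.2334], 'grip_width': 0.9949, 'joint_pos': [0.2237, 0.237, 1.2633, -0.0084, 1.6302, 0.193]}
```

View pics/w16.png

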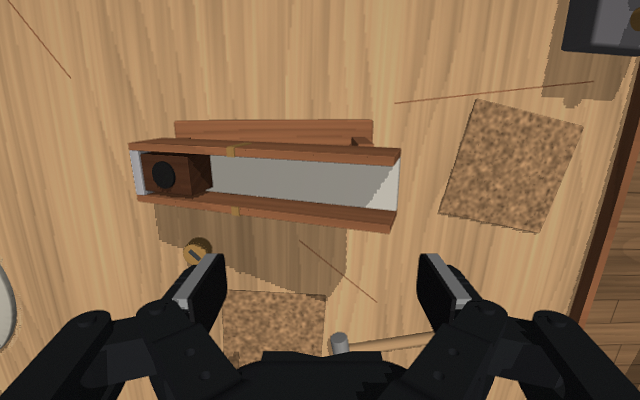

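View pics/s16c.png

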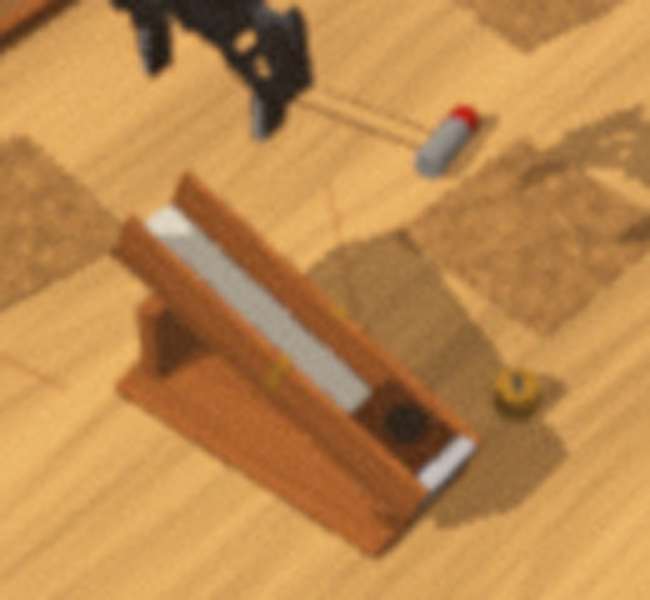

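Emit:
{"fn": "jog_arm", "kwargs": {
  "motion": [
    [1,0,0,0,0],
    [1,0,0,0,0],
    [1,0,0,0,0],
    [1,0,0,0,0],
    [1,0,0,0,0],
    [1,0,0,0,0],
    [1,0,0,0,0],
    [1,0,0,0,0]
  ]
}}

```text
t: 20.2
eef_pos: [0.5872, 0.2096, 0.2673]
ee_rot: [3.135, -0.013, 0.03]
wrist_force: [0.3, -0.4, 0.5]
grip_width: 1.0
```

```bash
python3 -c "
from lane import *
s,_=snap('wrist','w17.png');snap('top','t17.png')
crop('w17.png','w17c.png',120,130,240,220,6)
p=[.41214,.20388,.0311];print(proj('wrist',lpts(p,[[.031,0,.039]]),s))
a=cv2.imread('pics/w16.png').astype(int);b=cv2.imread('pics/w17.png').astype(int);print(np.abs(a-b)[130:220,120:240].max())"
```

```text
[[162.85335623 175.41872415]]
52
```

View pics/w17c.png

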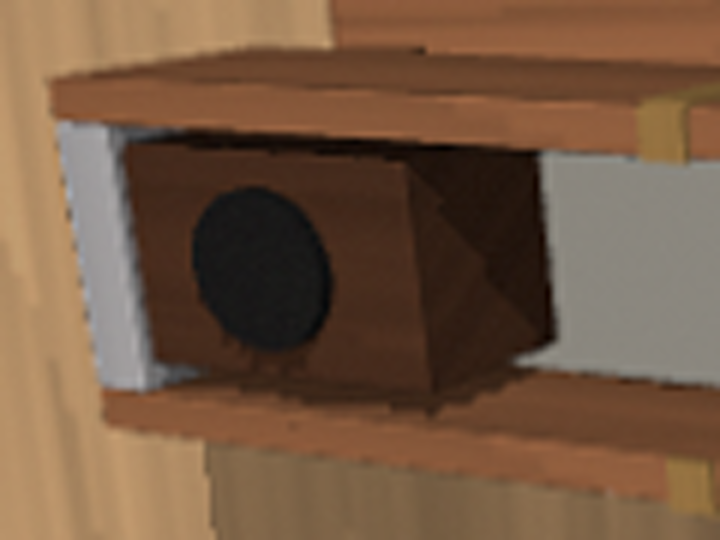

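View pics/t17.png

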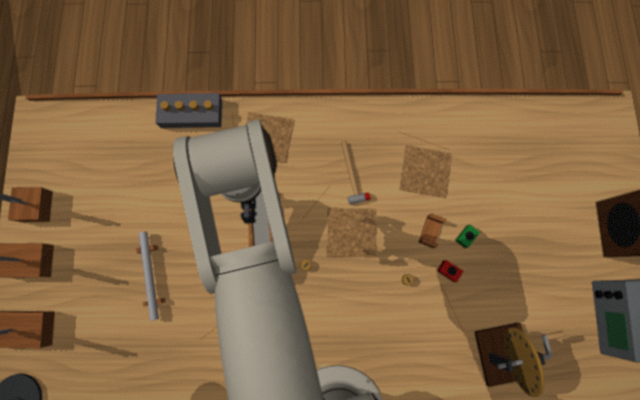

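The block rests against the stop: its pad is at (163.6,174.7), and the model puts it at (162.9,175.4) for a block 31 mm from the stop. In the top view the hammer, tube and weights are where they started.

```bash
python3 -c "
from h import *
print(ctrl.close_job());state()"
```

```text
the job is handed in; nothing more can be done
None
the job is handed in; nothing more can be done
```

The job is done and handed in at about 20 s of the 58 s allowed.

**What I did:**
- I took the block from the cradle across its 40 mm sides, set it upright on the mat nearest the robot and let go.
- I took it again by its two ends and lowered it between the lane walls, with its downhill end about 162 mm up the slope.
- The tool could not tilt, so I touched the block's uphill edge down first with about 15 N. I then eased the jaws open in small steps, so the block turned down onto the floor between the fingers.
- Once it lay flat I lifted straight up, and it slid down to the stop on its own.

**Last checks:**
- The block rests right way up against the stop. Its pad is within 1 pixel of where the model puts it for a block 31 mm from the stop.
- The gripper is open, well clear of the lane, with no force reading beyond noise.
- In the top picture the hammer, tube, weights and look-alikes appear where they were at the start, judged by eye.

**Checks that were not clean:**
- **Flatness before release:** the image fit still read 1.6 degrees of tilt and about 2 mm below the floor. I took this as calibration error, because height had not changed and tilt had changed by only 0.5 degrees as the jaws opened further.
- **At rest:** comparing pictures a second apart showed up to 52 grey levels of difference around the block. I did not trace the cause; by eye the block looked the same in both.
- **Lane direction:** the top camera gave 0.7 degrees and the wrist camera 1.8 degrees. I used the wrist value, and the lane drawn from it matched the next picture well.

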